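# Start the mist on the purple radish tray

## Task

Mist the tray of purple radish shoots: with a fingertip, gently press the blue button in front of that tray fully in and let it come back out, then push the red-balled lever on the pump box all the way over, away from the robot, and draw back. Leave the other two trays' units and their buttons alone, and do not pick up or shift any tray or anything else on the bench.

Things in the scene. Friction and masses are not known exactly. Their poses are not given: they have to be found in the camera images.
- mister_radish: Fixed misting unit of the purple (dark red-violet) radish shoots: white box 64 (x) x 70 (y) x 52 mm high, blue button on top; behind it a grey dock 160 x 140 x 6 mm under the tray, with a steel riser and nozzle (to 146 mm high) 187 mm behind the origin. Origin on the table straight below the button; +x points from button to tray (away from the robot, within 0.15 rad), z up. All three units look alike.
- button_radish_top (a point): Centre of the top face of the blue button (28 mm across, in a black collar 44 mm across) on the unit of the purple radish tray; 70 mm above the table when out. It is pressed straight down: 6 mm of travel, spring 1.5 N at the start to 5 N fully down, comes back by itself.
- button_radish (a joint): Travel of the button on the unit of the purple radish tray, m: 0 out, 0.006 fully pressed.
- tray_radish: Loose black tray, 127 x 127 x 50 mm, 0.6 kg, of purple (dark red-violet) radish shoots, up to 75 mm above the tray's underside. Origin at the centre of its underside, 113 mm behind its unit's button along the unit's +x.
- mister_wheat: Fixed misting unit of the bright light-green wheatgrass: white box 64 (x) x 70 (y) x 52 mm high, blue button on top; behind it a grey dock 160 x 140 x 6 mm under the tray, with a steel riser and nozzle (to 146 mm high) 187 mm behind the origin. Origin on the table straight below the button; +x points from button to tray (away from the robot, within 0.15 rad), z up. All three units look alike.
- button_wheat_top (a point): Centre of the top face of the blue button (28 mm across, in a black collar 44 mm across) on the unit of the bright-green wheatgrass tray; 70 mm above the table when out. It is pressed straight down: 6 mm of travel, spring 1.5 N at the start to 5 N fully down, comes back by itself.
- button_wheat (a joint): Travel of the button on the unit of the bright-green wheatgrass tray, m: 0 out, 0.006 fully pressed.
- tray_wheat: Loose black tray, 127 x 127 x 50 mm, 0.6 kg, of bright light-green wheatgrass, up to 90 mm above the tray's underside. Origin at the centre of its underside, 113 mm behind its unit's button along the unit's +x.
- mister_pea: Fixed misting unit of the dark-green pea shoots: white box 64 (x) x 70 (y) x 52 mm high, blue button on top; behind it a grey dock 160 x 140 x 6 mm under the tray, with a steel riser and nozzle (to 146 mm high) 187 mm behind the origin. Origin on the table straight below the button; +x points from button to tray (away from the robot, within 0.15 rad), z up. All three units look alike.
- button_pea_top (a point): Centre of the top face of the blue button (28 mm across, in a black collar 44 mm across) on the unit of the dark-green pea tray; 70 mm above the table when out. It is pressed straight down: 6 mm of travel, spring 1.5 N at the start to 5 N fully down, comes back by itself.
- button_pea (a joint): Travel of the button on the unit of the dark-green pea tray, m: 0 out, 0.006 fully pressed.
- tray_pea: Loose black tray, 127 x 127 x 50 mm, 0.6 kg, of dark-green pea shoots, up to 80 mm above the tray's underside. Origin at the centre of its underside, 113 mm behind its unit's button along the unit's +x.
- pump: Grey pump box, fixed, 140 (x) x 100 (y) x 50 mm high, with a black lever block 70 x 50 x 25 mm on top (to 75 mm) and the lever in it. Origin at the centre of its underside; +x is the way the lever is pushed (away from the robot, give or take 0.25 rad), z up.
- lever_tip (a point): Centre of the red ball (26 mm across) on the pump lever, a 10 mm steel rod. It swings 80 mm from a level pivot along the pump's y, 72 mm above the table over the pump's origin; leans 0.5 rad towards the robot when off, 0.5 rad away when on (ball centre 142 mm high at either end, 152 mm half way). Moves easily (about 1 N) and stays where left.
- lever (a joint): Lever angle, rad: 0 fully off (leaning to the pump's -x), 1.0 fully on (leaning to the pump's +x, at its stop). Starts between 0 and 0.2.
- bottle: Loose white bottle with an orange cap, 68 mm across, 190 mm high. Origin at the centre of its underside.
- jar: Loose amber jar with a steel lid, 68 mm across, 90 mm high. Origin at the centre of its underside.
- pot: Loose terracotta pot, 70 mm across the rim, 60 mm high. Origin at the centre of its underside.
- cup: Loose green plastic cup, 72 mm across the rim, 80 mm high. Origin at the centre of its underside.
- scoop: Loose long-handled spoon lying flat on the table behind the trays. Origin at its middle, at table level.
Mind the look-alikes: they are no part of the job. Leave any turquoise look-alike of the tray_radish alone.

How it is judged:
On the way, in this order (a step that is already met when the one before it is completed fails the run):
1. the button on the purple tray's unit is pressed in (more than 4 of its 6 mm), with the lever still off (value of joint button_radish above 0.004 m and value of joint lever below 0.4 rad), for 0.1 s.
2. the button is let out again and the pump lever is pushed over (more than 0.85 of 1.0 rad) (value of joint lever above 0.85 rad and value of joint button_radish below 0.0015 m), for 0.2 s.
At the end, for the whole second after the job is handed in: The purple tray's button has been pressed in and is out again (under 1.5 mm), the lever then stands over at more than 0.85 of its 1.0 rad, the other two buttons are out, the trays lie within 15 mm and the loose things within 20 mm of where they began, at rest (all of step 2 and value of joint each of button_wheat, button_pea below 0.0015 m and distance of each of tray_radish, tray_wheat, tray_pea from where it was at the start of the episode below 0.015 m and distance of each of bottle, jar, pot, cup, scoop from where it was at the start of the episode below 0.02 m and linear speed of each of tray_radish, tray_wheat, tray_pea below 0.02 m/s); the robot touches nothing.
It fails at once if the button on the unit of the bright-green wheatgrass tray is pressed, or that unit is touched with more than 2 N (value of joint button_wheat above 0.0015 m or contact force between mister_wheat and the fingers above 2 N or contact force between mister_wheat and the arm above 2 N).
It fails at once if the button on the unit of the dark-green pea tray is pressed, or that unit is touched with more than 2 N (value of joint button_pea above 0.0015 m or contact force between mister_pea and the fingers above 2 N or contact force between mister_pea and the arm above 2 N).
It fails at once if the purple tray's unit, the pump box or its lever is pushed harder than 25 N (contact force between any of mister_radish, pump and the fingers above 25 N or contact force between any of mister_radish, pump and the arm above 25 N).
It fails at once if a tray is shifted or lifted by more than 15 mm, or tipped by more than 0.2 rad (distance of any of tray_radish, tray_wheat, tray_pea from where it was at the start of the episode above 0.015 m or angle between any of tray_radish, tray_wheat, tray_pea's own z axis and vertical above 0.2 rad).
It fails at once if the bottle, jar, pot, cup or spoon is shifted or lifted by more than 20 mm (distance of any of bottle, jar, pot, cup, scoop from where it was at the start of the episode above 0.02 m).
It also fails if it takes over 48 s, if anything falls off the work surface, if the arm or the gripper's body presses on something with over 40 N, if the wrist force passes 120 N, or if a joint passes its speed limit or range.

## Robot

A 6-joint arm with a two-finger parallel gripper is mounted at the origin on the work surface. World frame = base frame: x ahead of the robot, y to its left, z up, the work surface at z = 0. Lengths are in m, angles in rad, forces in N, time in s.
With the tool pointing down it reaches from about 0.2 to 0.875 m from the base axis. Payload 3.4 kg.
Tool frame: the origin (TCP) lies between the finger pads; the fingertips stand 25 mm ahead of it and the grasp point (between the pads) lies 6 mm ahead of it (r.nose_length is the z of the fingertips in the tool frame, in m); z points along the fingers, x is the direction in which the jaws open and shut, and the axes are right-handed (so a half turn about z gives the same grasp; the last joint's range is limited). The gripper opens to 94 mm and grips with 3 to 60 N. Pads are 16 mm wide; open, the fingers measure 119 mm over their backs; the gripper's body (75 mm by 177 mm) begins 78 mm behind the grasp point.
Start: joints at [1.032, 0.276, 1.505, -0, 1.361, -0.121], TCP at [0.233, 0.526, 0.23] pointing down, gripper open.
Joint ranges: [-2.89, 2.89], [-0.75, 2.08], [0.22, 2.7], [-1.18, 4.32], [0.11, 2.71], [-2.7, 2.7]. Speed limits (rad/s): [2.57, 2.57, 3.14, 3.14, 3.14, 3.14].

## Interface

Orientations are given as a unit quaternion [w, x, y, z].
In Python, from plant import r, gripper_to, inverse_kinematics, vision, models, telemetry gives the robot as it stands. Calls block until the motion is done:
- r.move_to(position, orientation): joint-space move of the TCP to a pose.
- r.move_l(position, rot=None, vel=0.15, guard=None): straight line of the TCP; rot=None keeps the orientation; vel is the mean speed in m/s. With guard (N) it stops when the force on the tool has changed by that much, and returns True; else False.
- r.movej(angles): joint-space move.
- gripper_to(opening, f_grip=None): finger opening in m; f_grip is the grip in N (None keeps the last); returns when the fingers have stopped.
- r.hold(seconds).
- inverse_kinematics(position, orientation): joint angles nearest the present ones, or None.
- vision.snapshot(name): name is "scene" or "top" or "wrist"; returns the picture (480x640x3 uint8, red, green, blue); there is no depth.
- vision.get_calibration(name): a dict with "fx", "fy", "cx", "cy" (pixels), "position" and "orientation" of the camera in the world. Camera axes: x right, y down, z forward; pixel columns grow to the right and rows downward; lengths in m; the calibration is good to about 2 mm. The wrist camera is an equidistant fisheye: a pixel r from the principal point sees the ray r / f radians off the axis. A picture is of the moment at which its call begins: read the wrist's pose just before it. get_calibration takes no time and is no camera call; for the wrist camera it gives the pose at the moment of the call.
A pose or a line that the arm cannot do raises r.PlanningError and nothing moves.
- r.sign_off(): hands the job in, once; it reports no verdict.
Trained networks look in the newest picture that a camera, given by its name, has taken for a name from the list of things; names that differ only in an ending like _2 or _b are one class to them, and where a whole thing is asked for, a point or a joint stands for the part that bears it (a point fixed in the world has none). Each returns a list of dicts, best first, with "score" (0 to 1); they miss things now and then, are a little off and sometimes report something else, mostly with a low value. They report only what shows in the picture. A call takes as long as a camera call. They do not tell look-alikes from the thing itself.
- models.boxes_of(thing, camera): "at" ([x, y, z] in m, in world coordinates, good to about 4 mm: the middle of the surface that is visible of it).
- models.regions_of(thing, camera): "pixels" (480x640 bool, what is visible of it).
- models.mark_of(thing, camera): "at" ([x, y, z] in m, in world coordinates, good to about 4 mm: a listed point, or the origin of a listed thing).
Readings, each from a call of its own:
- telemetry.current_t(): time.
- telemetry.current_joints(): joint angles.
- telemetry.current_dq(): joint speeds.
- telemetry.current_joint_efforts(): joint torques, N m.
- telemetry.current_ee_pos(): TCP position.
- telemetry.current_tool_rot(): TCP orientation.
- telemetry.current_wrist_force(): force on the tool from outside, world axes, zero at the start.
- telemetry.current_torque(): the same for the moment, N m.
- telemetry.current_opening(): finger opening in m.
Only numpy, scipy, OpenCV 4.12 (cv2) and the standard library are available. Lean on these libraries where they do the work, as an engineer would, in place of code of your own. Each camera call takes 0.05 s, during which the arm holds its last target.

## Working session

There is one attempt and no reset: what is moved stays moved. The work goes in short steps, each a Python script; the robot and the scene stay as the last script left them, time stands still between calls to the robot, and variables do not carry over. Pictures are saved under pics/ and viewed, and the job is handed in when it is done.

```bash
mkdir -p pics; ls; python3 - <<'E'
from plant import r, gripper_to, inverse_kinematics, vision, models, telemetry
import cv2
for n in ["scene","top"]:
    im=vision.snapshot(n); cv2.imwrite(f"pics/{n}0.png",im[:,:,::-1]); c=vision.get_calibration(n); print(n,c)
    for t in ["button_radish_top","button_wheat_top","button_pea_top","lever_tip","pump","tray_radish","mister_radish","bottle","jar","pot","cup"]:
        print(t,[(round(d["score"],2),[round(float(v),3) for v in d["at"]]) for d in models.mark_of(t,n)])
print(telemetry.current_t(), telemetry.current_tool_rot())
E
```

```text
pics
scene {'fx': 523.0106377419135, 'fy': 523.0106377419135, 'cx': 316.3232814114154, 'cy': 230.01905155441284, 'position': array([ 1.23453618, -0.11351572,  1.23841624]), 'orientation': array([-0.19526954,  0.70188789,  0.66170307, -0.1771221 ])}
button_radish_top [(0.59, [0.505, 0.355, -0.001]), (0.44, [0.523, -0.304, 0.072]), (0.37, [0.468, 0.121, 0.074])]
button_wheat_top [(0.56, [0.466, 0.122, 0.074])]
button_pea_top [(0.44, [0.525, -0.082, 0.078])]
lever_tip [(0.64, [0.467, 0.344, 0.143]), (0.49, [0.527, -0.086, -0.003])]
pump [(0.6, [0.499, 0.356, 0.002])]
tray_radish [(0.62, [0.383, -0.185, 0.001]), (0.59, [0.473, -0.434, 0.003]), (0.56, [0.634, -0.295, 0.01])]
mister_radish [(0.74, [0.525, -0.303, 0.002])]
bottle [(0.94, [0.607, -0.449, -0.004])]
jar [(0.91, [0.717, 0.262, 0.003])]
pot [(0.6, [0.47, -0.434, 0.006])]
cup [(0.84, [0.676, 0.351, -0.0]), (0.18, [0.526, -0.085, 0.001])]
top {'fx': 493.96982294634614, 'fy': 493.96982294634614, 'cx': 320.17689372513865, 'cy': 244.71595036582937, 'position': array([ 0.31689328, -0.03570981,  1.340289  ]), 'orientation': array([ 0.07105935, -0.68726914,  0.71936975, -0.07154625])}
button_radish_top [(0.55, [0.522, -0.304, 0.076])]
button_wheat_top [(0.54, [0.472, 0.126, 0.073])]
button_pea_top [(0.57, [0.527, -0.091, 0.073])]
lever_tip [(0.4, [0.468, 0.343, 0.146])]
pump [(0.8, [0.499, 0.354, -0.001]), (0.18, [0.679, 0.348, 0.002])]
tray_radish [(0.83, [0.384, -0.19, 0.0]), (0.76, [0.626, -0.291, 0.005]), (0.72, [0.529, -0.084, 0.001])]
mister_radish [(0.95, [0.518, -0.307, 0.004])]
bottle [(0.79, [0.603, -0.449, -0.005]), (0.6, [0.522, -0.305, 0.078])]
jar [(0.95, [0.717, 0.266, 0.002])]
pot [(0.79, [0.471, -0.429, 0.001])]
cup [(0.7, [0.676, 0.346, 0.004]), (0.41, [0.526, -0.085, -0.003]), (0.22, [0.468, -0.431, 0.003])]
1.2 [-3.36956106e-05  8.38382344e-01  5.45082601e-01  5.06500668e-05]
```

View pics/scene0.png

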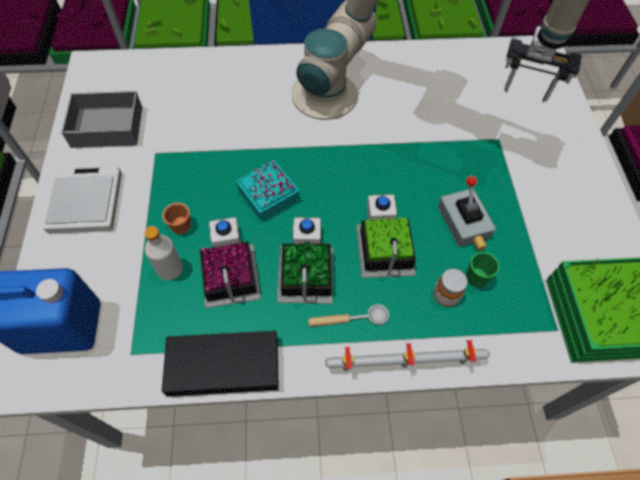

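View pics/top0.png

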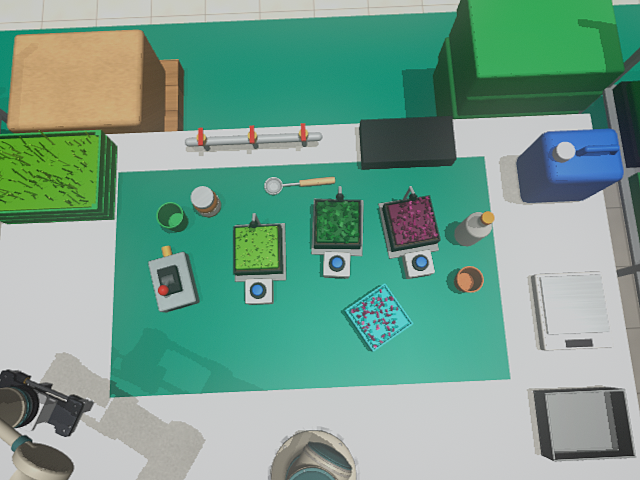

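The purple radish unit is the rightmost one in the top view (button about (420,263), scene (223,226)). The turquoise look-alike at (378,316) stands in front of it. The pump is at the left, with the red ball at (164,290). Next I'll triangulate the button and ball myself from both views.

```bash
cat > h.py <<'E'
import numpy as np, cv2
from scipy.spatial.transform import Rotation as R
from plant import r, gripper_to, inverse_kinematics, vision, models, telemetry
def rot(q): return R.from_quat([q[1],q[2],q[3],q[0]])
def ray(c,uv):
    d=np.array([(uv[0]-c['cx'])/c['fx'],(uv[1]-c['cy'])/c['fy'],1.]); d=rot(c['orientation']).apply(d); return c['position'],d/np.linalg.norm(d)
def tri(rays):
    A=0;b=0
    for p,d in rays:
        P=np.eye(3)-np.outer(d,d);A=A+P;b=b+P@p
    X=np.linalg.solve(A,b); return X,[float(np.linalg.norm((np.eye(3)-np.outer(d,d))@(X-p))) for p,d in rays]
def proj(c,X):
    v=rot(c['orientation']).inv().apply(np.asarray(X)-c['position']); return c['cx']+c['fx']*v[0]/v[2],c['cy']+c['fy']*v[1]/v[2]
def blobs(im,lo,hi):
    m=cv2.inRange(cv2.cvtColor(im,cv2.COLOR_RGB2HSV),lo,hi)
    n,l,s,ce=cv2.connectedComponentsWithStats(m); return [(ce[i],s[i,4]) for i in range(1,n) if s[i,4]>12]
E
python3 - <<'E'
from h import *
np.set_printoptions(precision=4,suppress=True)
ims={n:cv2.imread(f"pics/{n}0.png")[:,:,::-1].copy() for n in("scene","top")}
C={n:vision.get_calibration(n) for n in ims}
def near(n,X,lo,hi):
    u=np.array(proj(C[n],X)); b=[x for x in blobs(ims[n],lo,hi) if np.hypot(*(x[0]-u))<20]; print(n,u,b); 
    return max(b,key=lambda x:x[1])[0]
for nm,X in(("rad",[.522,-.304,.07]),("wheat",[.47,.124,.07]),("pea",[.526,-.087,.07])):
    print(nm,tri([ray(C[n],near(n,X,(100,120,60),(125,255,255))) for n in C]))
print("ball",tri([ray(C[n],near(n,[.467,.344,.142],(0,150,80),(8,255,255))) for n in C]))
im=ims['top'][230:330,120:220]; cv2.imwrite("pics/pump.png",cv2.resize(im,None,fx=6,fy=6,interpolation=cv2.INTER_CUBIC)[:,:,::-1])
c=vision.get_calibration("wrist"); print(c['position'],telemetry.current_ee_pos(), rot(telemetry.current_tool_rot()).inv().apply(c['position']-telemetry.current_ee_pos()))
print(rot(telemetry.current_tool_rot()).as_matrix())
E
```

```text
scene [221.9316 226.4566] [(array([222.2264, 225.9245]), np.int32(106))]
top [421.3818 260.8411] [(array([420.9167, 261.5417]), np.int32(96))]
rad (array([ 0.5203, -0.303 ,  0.0696]), [0.0003131222566436344, 0.0003131222566436677])
scene [382.8843 202.2389] [(array([382.5789, 201.2526]), np.int32(95))]
top [257.5649 288.2076] [(array([257.    , 289.6634]), np.int32(101))]
wheat (array([0.4663, 0.1247, 0.0692]), [0.0009369931416647485, 0.000936993141664831])
scene [305.3843 223.7999] [(array([306.4118, 224.5294]), np.int32(102))]
top [338.1156 263.0984] [(array([336.6364, 262.1818]), np.int32(99))]
pea (array([ 0.5285, -0.0839,  0.0702]), [0.0005862558385155431, 0.0005862558385155306])
scene [470.6133 181.9167] [(array([471.1111, 180.6825]), np.int32(63))]
top [163.4247 290.1702] [(array([162.5526, 289.7895]), np.int32(76))]
ball (array([0.4672, 0.344 , 0.1478]), [0.00028475845647905554, 0.000284758456479003])
[0.1648 0.5562 0.3837] [0.2333 0.5256 0.2305] [ 0.0002 -0.0751 -0.1532]
[[ 0.4058  0.914   0.    ]
 [ 0.914  -0.4058  0.0001]
 [ 0.0001 -0.     -1.    ]]
```

View pics/pump.png

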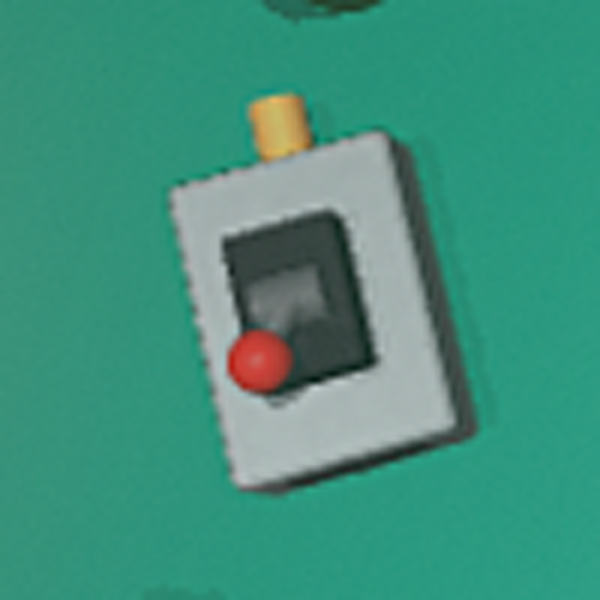

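```bash
python3 - <<'E'
from h import *
np.set_printoptions(precision=4,suppress=True)
c=vision.get_calibration("top")
P=[]
for u,v in((172,186),(388,130),(460,430),(238,490)):
    p,d=ray(c,(u/6+120-.4,v/6+230-.4)); P.append((p+d*(.05-p[2])/d[2])[:2])
P=np.array(P); a=(P[0]+P[1]-P[2]-P[3])/2; print(P,P.mean(0),np.linalg.norm(a),"yaw",np.arctan2(a[1],a[0]))
print(r.nose_length)
q=[0,1,0,0]
for z in(.25,.13,.09):
  print(inverse_kinematics([.5203,-.303,z],q))
gripper_to(0.0,f_grip=20)
try:
  r.move_to([.5203,-.303,.25],q)
except r.PlanningError as e: print(e)
print(telemetry.current_t(),telemetry.current_ee_pos(),telemetry.current_opening(),telemetry.current_joints(),telemetry.current_wrist_force())
cv2.imwrite("pics/w1.png",vision.snapshot("wrist")[:,:,::-1]);cv2.imwrite("pics/s1.png",vision.snapshot("scene")[:,:,::-1])
E
```

```text
[[0.5591 0.4148]
 [0.5799 0.3196]
 [0.4456 0.287 ]
 [0.424  0.3829]] [0.5021 0.3511] 0.1385370999422199 yaw 0.2349139129015562
0.025
[-0.6429  0.3073  1.4112 -0.      1.4232 -0.6429]
[-0.6429  0.3858  1.5995 -0.      1.1563 -0.6429]
[-0.6429  0.4225  1.651  -0.      1.0681 -0.6429]
5.6917 [ 0.5207 -0.3022  0.2501] 0.0005412301632419666 [-0.6416  0.3071  1.4112  0.0003  1.4232 -0.6429] [ 0.561   0.5359 -0.6914]
```

View pics/w1.png

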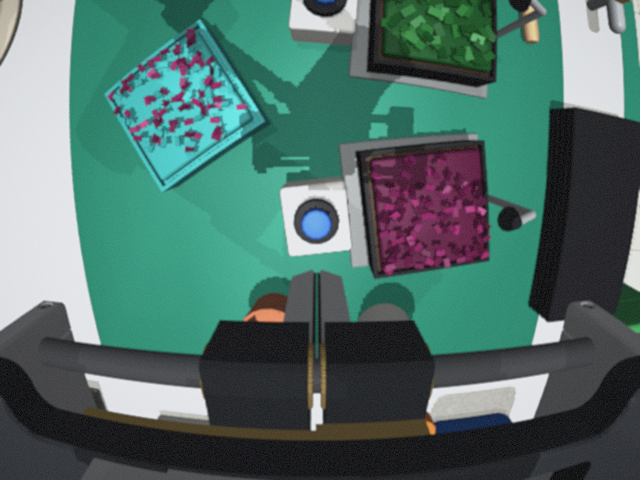

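View pics/s1.png

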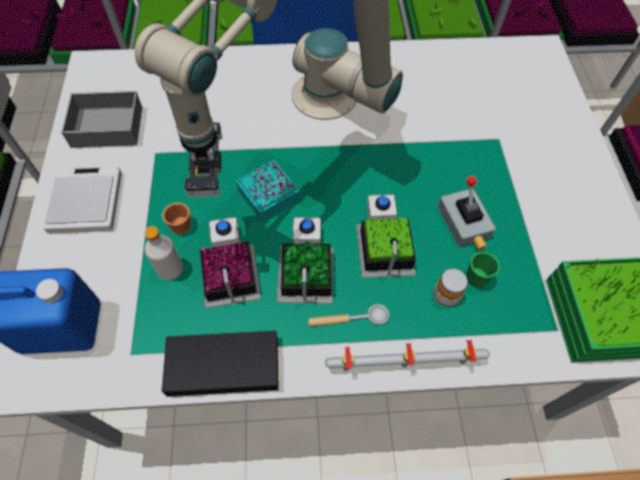

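The wrist view shows the blue button at (316,224) beside the purple tray. The closed fingers are in view, and the pot and bottle are just beyond them. I'll cross-check the button position with this ray, then descend and press under guard.

```bash
python3 - <<'E'
from h import *
np.set_printoptions(precision=4,suppress=True)
c=vision.get_calibration("wrist")
im=cv2.imread("pics/w1.png")[:,:,::-1].copy()
b=[x for x in blobs(im,(100,120,60),(125,255,255)) if np.hypot(x[0][0]-316,x[0][1]-224)<20]; print(b)
uv=b[0][0]; w=np.array([uv[0]-c['cx'],uv[1]-c['cy']]); rr=np.hypot(*w); th=rr/c['fx']
d=rot(c['orientation']).apply(np.r_[w/rr*np.sin(th),np.cos(th)]); X=c['position']+d*(.07-c['position'][2])/d[2]; print(X)
B=np.array([.5203,-.303]); 
if np.hypot(*(X[:2]-B))>.008: raise SystemExit
B=(B+X[:2])/2
q=[0,1,0,0]
r.move_l([*B,.112],q,vel=.12)
r.hold(.2); print(telemetry.current_ee_pos(),telemetry.current_wrist_force())
g=r.move_l([*B,.087],q,vel=.02,guard=7.5)
print(g,telemetry.current_ee_pos(),telemetry.current_wrist_force())
r.hold(.3); print(telemetry.current_ee_pos(),telemetry.current_wrist_force())
cv2.imwrite("pics/w2.png",vision.snapshot("wrist")[:,:,::-1])
print(telemetry.current_t())
E
```

```text
[(array([315.8132, 223.4772]), np.int32(744))]
[ 0.5188 -0.3021  0.07  ]
[ 0.5198 -0.3028  0.1127] [ 0.3447 -0.4399 -0.5403]
True [ 0.5195 -0.3025  0.0934] [-1.0387  0.1231  4.8048]
[ 0.5195 -0.3025  0.0933] [-0.5607  0.0412  5.0978]
8.5583
```

View pics/w2.png

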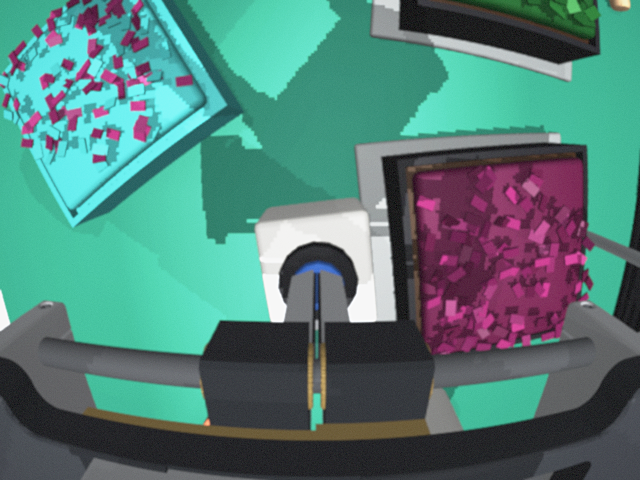

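The fingertip is on the button, with the collar at about (317,280) and no sideways offset. Net force is about 5.6 N, but the tip height suggests less than full travel. I'll push on in small guarded steps and log the force.

```bash
python3 - <<'E'
from h import *
np.set_printoptions(precision=4,suppress=True)
p=telemetry.current_ee_pos(); q=[0,1,0,0]
print(telemetry.current_joints())
for k in range(8):
    g=r.move_l([.5195,-.3025,.0925-.001*k],q,vel=.01,guard=5)
    r.hold(.05); f=telemetry.current_wrist_force(); print(g,telemetry.current_ee_pos(),f)
    if f[2]>10: break
r.hold(.2);cv2.imwrite("pics/w3.png",vision.snapshot("wrist")[:,:,::-1])
print(telemetry.current_t())
E
```

```text
[-0.6431  0.418   1.6492 -0.      1.0744 -0.643 ]
False [ 0.5195 -0.3025  0.0932] [-2.3477  0.89    7.2033]
False [ 0.5195 -0.3026  0.0932] [-1.9415  1.8771 11.3076]
9.4083
```

View pics/w3.png

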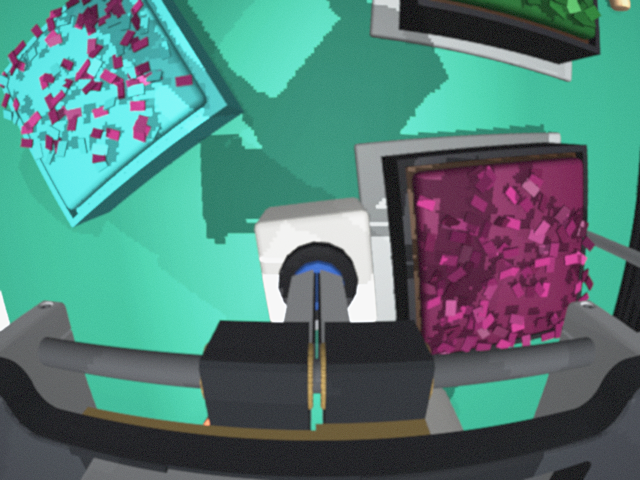

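Stiff stop: 11 N with no further motion, at a tip height of 0.068 m. Either the button has bottomed or the fingers are resting on the collar. Backing off slowly and logging force against height will tell which.

```bash
python3 - <<'E'
from h import *
np.set_printoptions(precision=4,suppress=True)
q=[0,1,0,0]
for k in range(9):
    r.move_l([.5195,-.3025,.0935+.001*k],q,vel=.02)
    r.hold(.03); print(telemetry.current_ee_pos(),telemetry.current_wrist_force())
print(telemetry.current_t())
E
```

```text
[ 0.5195 -0.3025  0.0938] [-1.3999  0.3227  5.0215]
[ 0.5195 -0.3026  0.0944] [-1.0682  0.4136  3.4647]
[ 0.5195 -0.3025  0.0954] [-1.1117 -0.2598  3.6027]
[ 0.5195 -0.3025  0.0964] [-0.7138 -0.3665  3.3005]
[ 0.5195 -0.3025  0.0974] [-0.5656  0.637   1.8993]
[ 0.5195 -0.3025  0.0985] [ 0.5869 -0.0627  2.3216]
[ 0.5195 -0.3023  0.0993] [0.2947 0.5745 0.9543]
[ 0.5194 -0.3024  0.1004] [-0.0094  0.4448 -1.1948]
[ 0.5195 -0.3025  0.1015] [ 1.0802 -0.9262 -0.3144]
11.9583
```

Spring contact runs over about 6 mm (TCP 0.0995 to 0.0935 m), with force rising from about 1.5 to 5 N and then a hard stop. So the button was fully pressed and is out again, and the true fingertips sit about 4 mm lower than nominal. Next is the lever.

```bash
cat >> h.py <<'E'
yaw=.235; px=np.array([np.cos(yaw),np.sin(yaw),0]); py=np.array([-px[1],px[0],0])
O=np.array([.5005,.353,0])
_q=R.from_matrix(np.c_[py,px,[0,0,-1]]).as_quat(); QL=[_q[3],_q[0],_q[1],_q[2]]
def at(s,z): return O+px*s+[0,0,z]
E
python3 - <<'E'
from h import *
np.set_printoptions(precision=4,suppress=True)
r.move_l([.5195,-.3025,.25],[0,1,0,0],vel=.15)
print(inverse_kinematics(at(-.09,.25),QL),inverse_kinematics(at(.03,.155),QL))
r.move_to(at(-.09,.25),QL)
r.move_l(at(-.09,.155),QL,vel=.12); r.hold(.2)
print(telemetry.current_t(),telemetry.current_ee_pos(),telemetry.current_wrist_force())
cv2.imwrite("pics/w4.png",vision.snapshot("wrist")[:,:,::-1]);cv2.imwrite("pics/t4.png",vision.snapshot("top")[:,:,::-1])
E
```

```text
[ 0.5459  0.197   1.5641 -0.      1.3805 -1.2599] [ 0.4883  0.42    1.4751 -0.      1.2465 -1.3174]
16.5333 [0.4134 0.3323 0.1558] [ 0.6839 -0.1043 -0.4853]
```

View pics/w4.png

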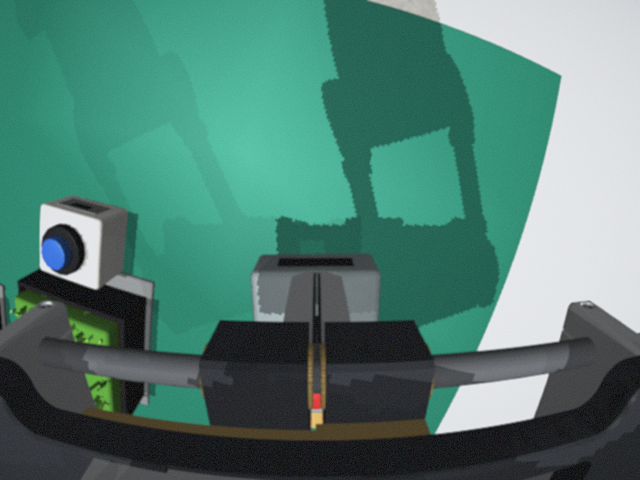

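View pics/t4.png

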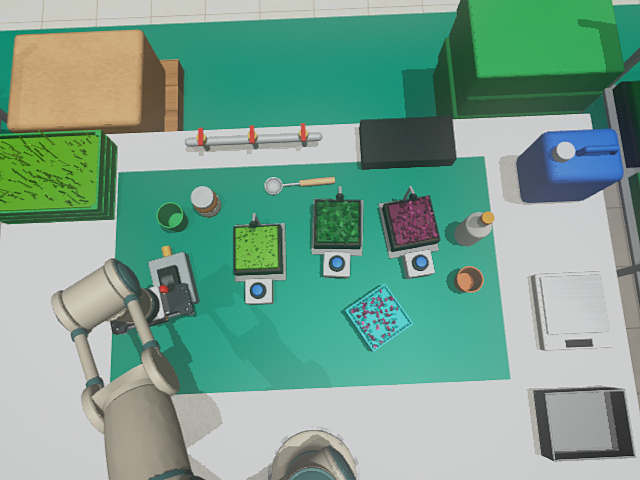

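The fingers stand centred behind the red ball: the wrist view shows it through the finger gap at (316,400), and the top view at (164,289). Nothing else is near. Pushing under guard.

```bash
python3 - <<'E'
from h import *
np.set_printoptions(precision=4,suppress=True)
for s in (-.05,-.02,0,.01,.03):
    g=r.move_l(at(s,.155),QL,vel=.05 if s<.02 else .025,guard=7)
    e=telemetry.current_ee_pos(); print(g,(e-O)@px,(e-O)@py,e[2],telemetry.current_wrist_force())
    if g: break
r.hold(.2)
e=telemetry.current_ee_pos(); print((e-O)@px,telemetry.current_wrist_force(),telemetry.current_t())
cv2.imwrite("pics/s5.png",vision.snapshot("scene")[:,:,::-1])
E
```

```text
False -0.04985290058855891 -2.8107553965987283e-05 0.15491339480278032 [-0.3811 -0.467   0.2723]
False -0.019743907918176536 -3.560860165079297e-05 0.1548062994812942 [0.2442 0.1253 0.0579]
False 0.0003967626847022655 -6.439228648352034e-05 0.15485402535599727 [ 0.3933 -0.0057  0.9965]
False 0.010534816557327692 2.2519682353551526e-05 0.15499918666711002 [ 0.4757 -0.189  -0.0646]
True 0.017738209190171036 -0.00014316372668385193 0.15405792113745356 [0.3552 0.3586 0.1116]
0.017164446641071415 [-0.5909 -0.6695 -0.1653] 19.9417
```

View pics/s5.png

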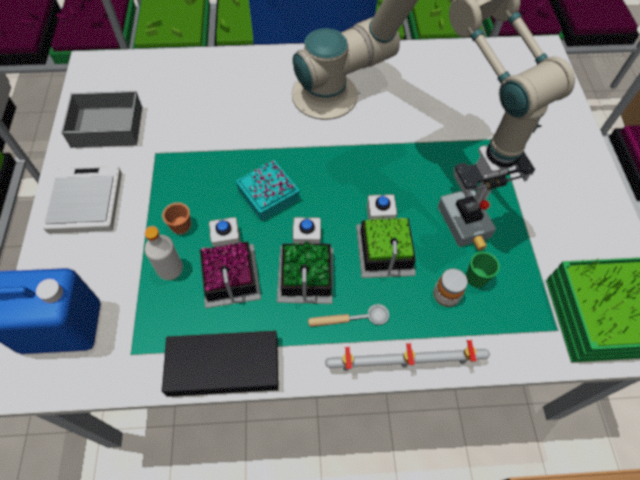

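The guard tripped at s = 17.7 mm, where the stop was expected, and the ball has moved over to (484,204). Drawing back and measuring the ball.

```bash
python3 - <<'E'
from h import *
np.set_printoptions(precision=4,suppress=True)
r.move_l(at(-.09,.155),QL,vel=.12); r.move_l(at(-.12,.25),QL,vel=.15); r.move_to([.25,.45,.3],QL); r.hold(.2)
C={};U=[]
ims={}
for n in("scene","top"):
    ims[n]=vision.snapshot(n);C[n]=vision.get_calibration(n); cv2.imwrite(f"pics/{n}6.png",ims[n][:,:,::-1])
    u=np.array(proj(C[n],at(.038,.142))); b=[x for x in blobs(ims[n],(0,150,80),(8,255,255)) if np.hypot(*(x[0]-u))<25]; print(n,u,b)
    if b: U.append(ray(C[n],max(b,key=lambda x:x[1])[0]))
if len(U)==2:
    X,e=tri(U); print(X,e,(X-O)@px,"angle",.5+np.arctan2((X-O)@px,X[2]-.072))
print(telemetry.current_t())
E
```

```text
scene [483.5183 204.3627] [(array([484.1406, 204.2031]), np.int32(64))]
top [156.6975 261.9646] [(array([156.0435, 261.058 ]), np.int32(69))]
[0.5392 0.3622 0.1453] [0.00014940184569414868, 0.00014940184569408482] 0.039746751771040194 angle 0.9968398669848908
22.9333
```

View pics/top6.png

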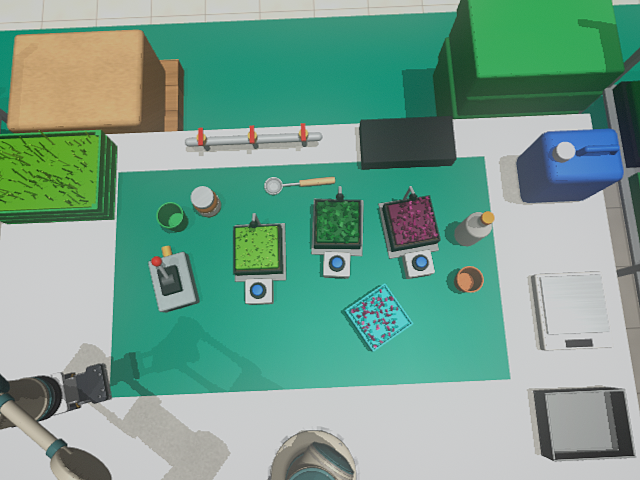

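The lever stands over at about 1.0 rad, with the ball at (156,261). Everything else is where it was in the first picture, and the arm is clear.

```bash
python3 - <<'E'
from h import *
r.sign_off(); print(telemetry.current_t())
E
```

```text
the job is handed in; nothing more can be done
the job is handed in; nothing more can be done
```

I pressed the purple radish unit's button fully in and let it come back out. Then I pushed the pump lever over to its stop, drew back clear of everything and handed the job in shortly after 22.9 s.

- **Button:** it met a hard stop at about 11 N. On the way out, spring force showed over about 6 mm and then fell to zero, so it was fully in and is out again.
- **Lever:** measured from two cameras after drawing back, it stands at about 1.0 rad, with the ball 40 mm past the pivot.
- **Everything else:** by eye, the last top picture shows the trays, loose things and other two buttons where they began. The arm never came near the other two units.

One check disagreed: the button's stop came with the fingertips reading about 4 mm higher than the given fingertip length and button height imply. I took that as an offset in the fingertip length, since the force over the travel matched the button's spring.

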